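Load the specimen holders into the feed chute and send the empty crate home

ROBOT

A 6-joint arm with a two-finger parallel gripper is mounted at the origin on the work surface. World frame = base frame: x ahead of the robot, y to its left, z up, the work surface at z = 0. Lengths are in m, angles in rad, forces in N, time in s.
With the tool pointing down it reaches from about 0.25 to 0.775 m from the base axis. Payload 4 kg.
Tool frame: the origin (TCP) lies at the very end of the fingers, on their centre line; the grasp point (between the pads) lies 19 mm behind it (robot.hold_point_z is the distance from the TCP to the grasp point, in m); z points along the fingers, y is the line along which they close (so a half turn about z gives the same grasp; the last joint's range is limited). The gripper opens to 94 mm and grips with 3 to 60 N. Pads are 16 mm wide; open, the fingers measure 119 mm over their backs; the gripper's body (75 mm by 177 mm) begins 78 mm behind the grasp point.
Start: joints at [1.159, 0.087, 1.371, -0, 1.684, -0.103], TCP at [0.167, 0.524, 0.206] pointing down, gripper open.
Joint ranges: [-3.1, 3.1], [-0.76, 2.03], [0.27, 2.55], [-1.08, 4.22], [0.17, 2.65], [-2.57, 2.57]. Speed limits (rad/s): [2.79, 2.79, 3.14, 3.14, 3.14, 3.14].

INTERFACE

Orientations are given as [roll, pitch, yaw] about the fixed x, y, z axes, in that order (R = Rz(yaw) Ry(pitch) Rx(roll)).
In Python, from bench import robot gives the robot as it stands.
- The arm moves only by the tool carry_out, never from a script. Its argument "steps" is a list of rows, each a list of 3 entries, a list of its own where there are three numbers: the shift along the tool's x, y, z in m, then the turn about the tool's z in units of 10 degrees (1.0 is 10 degrees), then the closure, from -1 (fully open) to 1 (shut). In form: [[[tx, ty, tz], roll, jaw], ...]. A call has 1 to 10 rows; each row is the pose to reach, as a shift and turn from the pose commanded when the call began, along the tool's axes at that moment; what a row does not reach only later rows make up. A row lasts 1/8 s, in which the tool goes at most 62.5 mm and 10.7 degrees, less where a joint would pass 70% of its speed; a pose out of reach is approached as far as the arm can. A call with a gripper value outside its range is refused whole. The fingers move at their own pace and stop on an object; the grip force is fixed at half the most. Time passes only in rows, so rows that repeat a pose let the fingers close. It gives the time, the measured TCP pose, the force, the opening and the grip force at its end, in the units of the state.
- robot.get_obs(): the state, without advancing time (a new reading comes with each control period).
- robot.snapshot(name): name is "scene" or "top" or "wrist"; returns a dict with "image" (420x560x3 uint8, red, green, blue), "z_map" (420x560 float32, m along the optical axis (not along the pixel's ray), 0 where there is no reading), "mtx" (3x3 intrinsics, pixels), "R" (3x3) and "t" (3): a world point X has camera coordinates R X + t. Camera axes: x right, y down, z forward; pixel columns grow to the right and rows downward; lengths in m; the calibration is good to about 2 mm. A picture is of the moment at which its call begins.
- robot.close_job(): hands the job in; it is judged then, once.
The state is a dict: "time": time; "joint_positions": joint angles; "qvel": joint speeds; "joint_torque": joint torques, N m; "tool_pos": TCP position; "ee_rot": TCP orientation; "wrist_force": force on the tool from outside, world axes, zero at the start; "wrist_torque": the same for the moment, N m; "width": finger opening in m; "finger_force": force on a finger pad.
Only numpy, scipy, OpenCV 4.12 (cv2) and the standard library are available. Lean on these libraries where they do the work, as an engineer would, in place of code of your own. Each camera call takes 0.05 s, during which the arm holds its last target. There are 200 camera calls.

TASK

Take the three specimen holders out of the crate and load them one after another into the sloping feed chute, each lying with its bare back flat on the back face, its lower edge on the ledge and its thumbscrew side facing up and outward, so that they slide down nose to tail against the end stop. Then push the empty crate up its ramp until its rear edge drops behind the lip and it lies flat on the landing. Leave the beaker, the bottle and the jar where they are.

Things in the scene. Friction and masses are not known exactly. Their poses are not given: they have to be found in the camera images.
- holder_a_mid (a point): Centre of a specimen holder: plate 10 mm thick (x), 95 long (y), 95 high (z), 0.2 kg. +x points out of its FRONT, which has two black thumbscrews (15 mm wide, 13 out, at y +-37, 28 mm above centre), a dark clamp bar (54 x 12, 8 out, 30 mm below centre) and a white panel; the back is bare. +z: upper edge. Pinch it across its thickness from above, mid-length, within 32 mm of the upper edge.
- holder_b_mid (a point): A second holder, same size, axes and point. Each starts standing in a crate slot, upper 48 mm above the crate's rim. Fronts do not all face the same way in the crate: read or see each one.
- holder_c_mid (a point): A third holder, same size, axes and point.
- trough: Sloping trough of the feed chute. Origin: inner corner of back face, ledge and end stop (low end). +x out of the back face (forward, up), +y uphill along it, +z up the back face. 355 mm long, rising 22 deg; the back face leans 28 deg from vertical towards the robot and is 58 mm high. Ledge 26 mm deep, front lip 10 mm high, end stop 70 mm high. Slippery white lining: holders slide down by themselves.
- trough_load (a point): Point in the trough where a holder's centre lies when it is loaded at the uphill end: 300 mm uphill of the stop, 5 mm out of the back face, 47.5 mm up from the ledge. A holder loaded properly has its own x, y, z along the trough's; its upper 37 mm stands free above the back face, for the fingers. Packed against the stop, the centres lie 47.5, 142.5 and 237.5 mm uphill of it.
- chute: The chute's grey stand, fixed. Origin: centre of its 130 x 370 mm foot on the bench; the low end of the trough is towards its -y.
- crate_mid (a point): Centre of the grey plastic crate, open on top: 140 mm (x) by 111 (y), 52 high, walls 5, 0.45 kg empty; this point is 26 mm above its underside. Three slots, 14 mm wide, at x = -46, 0, 46 mm; holders stand in them along y. Push on the outside of its -y end wall. Pushing it empty takes about 2 to 6 N.
- ramp: Fixed ramp with side guides 146 mm apart; the crate runs along it towards +y. Origin: bench level, mid-width, foot of the ramp. y -180 to 0 mm: flat bed 6 mm high, guides 20 mm high, 16 mm wall at its end; y 0 to 85: ramp up to 22 mm; 85 to 93: crest; then a 10 mm step down to a flat landing 12 mm high. Guides by ramp and landing are 44 mm high; end wall at y = 214 mm.
- ramp_home (a point): Where the crate's centre is when the crate is home (on the ramp's mid-line, y = 153.5 mm, 38 mm above the bench; 5 mm play either way along y): underside flat on the landing, rear (-y) edge dropped behind the lip at y = 93 mm. A pushing finger can travel level with its tip 40 mm above the bench all the way.
- beaker: Bystander: glass beaker, 68 mm across, 85 mm high. Origin: centre of its underside. Leave alone.
- reagent: Bystander: amber glass bottle, 64 mm across, 140 mm high. Origin: centre of its underside. Leave alone.
- jar: Bystander: glass jar with black lid, 68 mm across, 80 mm high. Origin: centre of its underside. Leave alone.
Things that resemble listed ones, but are neither listed nor needed, are in the scene too. Leave any yellow look-alike of the part that bears crate_mid alone. Leave any orange look-alike of the part that bears holder_b_mid alone.

How it is judged:
By the outcome, as a careful person would: the job done as asked, in the order asked, and still so for the second after the job is handed in, with the robot touching nothing.
It also fails if it takes over 72 s, if anything falls off the work surface, if the arm or the gripper's body presses on something with over 40 N, if the wrist force passes 120 N, or if a joint passes its speed limit or range.

## Working session

There is one attempt and no reset: what is moved stays moved. The work goes in short steps, Python scripts to look and compute and a tool call to move; the robot and the scene stay as the last step left them, time stands still between calls to the robot, and variables do not carry over. Pictures are saved under pics/ and viewed, at most 10 in all, crops included, and the job is handed in when it is done.

Besides the shell and the picture viewer there is one more tool, called after ">>>" as a command line: name --argument value ..., lists and objects as JSON in quotes. carry_out: Moves the arm, as the interface text tells. Its arguments: {"type":"object","properties":{"steps":{"type":"array","items":{"type":"array"}}},"required":["steps"]}

```bash
mkdir -p pics; ls; python3 - <<'E'
from bench import robot
import cv2, numpy as np, pickle
D={}
for n in ("scene","top"):
    s=robot.snapshot(n); D[n]=s
    cv2.imwrite(f"pics/{n}0.png",s["image"][:,:,::-1])
    print(n,s["mtx"].tolist(),s["R"].round(3).tolist(),s["t"].round(3).tolist())
pickle.dump(D,open("s0.pkl","wb"))
o=robot.get_obs();print(o["time"],o["tool_pos"],o["ee_rot"],o["width"],robot.hold_point_z)
E
```

```text
pics
scene [[478.2640676162024, 0.0, 281.3876783678294], [0.0, 478.2640676162024, 209.21927808680374], [0.0, 0.0, 1.0]] [[0.845, 0.534, -0.014], [0.396, -0.644, -0.655], [-0.359, 0.549, -0.755]] [-0.444, -0.156, 1.516]
top [[418.10742328549566, 0.0, 281.58587622737633], [0.0, 418.10742328549566, 204.30697822263198], [0.0, 0.0, 1.0]] [[-0.017, -1.0, -0.012], [-0.987, 0.019, -0.16], [0.161, 0.009, -0.987]] [-0.006, 0.589, 1.266]
0.1 [0.1669658  0.5235167  0.20442017] [-3.13957579e+00 -2.07877818e-04  2.83277079e+00] 0.09401372628622438 0.0188
```

```bash
python3 - <<'E'
import cv2
for n in ("scene","top"):
    cv2.imwrite(f"pics/{n}0b.png",cv2.resize(cv2.imread(f"pics/{n}0.png"),(800,600),interpolation=cv2.INTER_CUBIC))
E
```

```text
(no output)
```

View pics/scene0b.png

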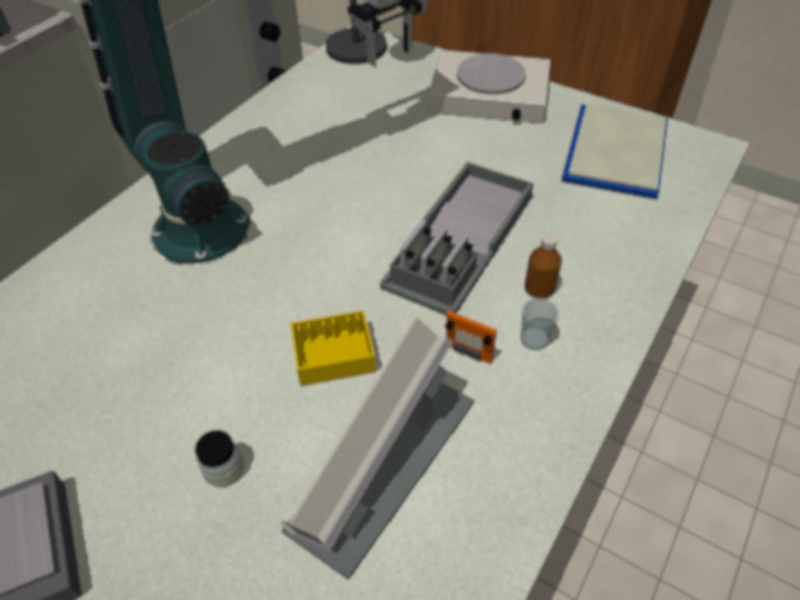

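View pics/top0b.png

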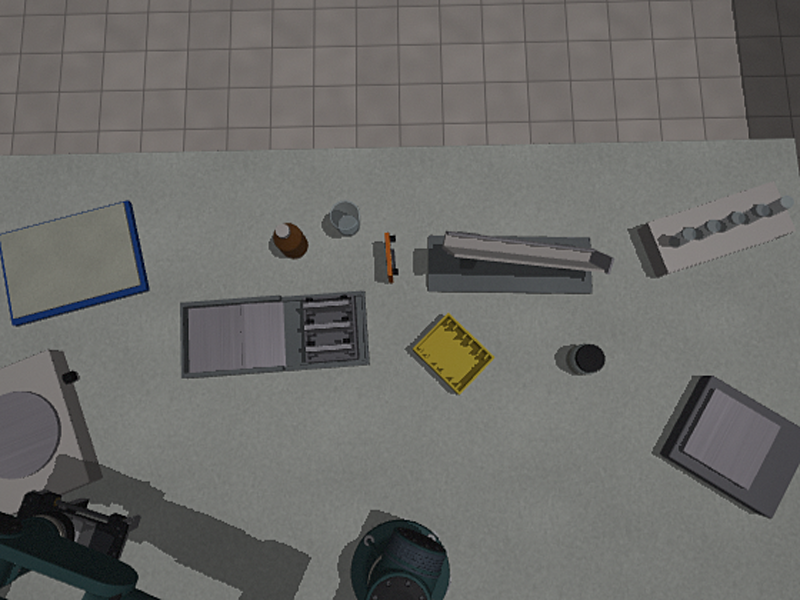

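Scene view: grey crate with three dark holders (px 435,255 in the 800-wide picture), orange holder look-alike (470,335), yellow crate look-alike (335,345), chute (370,440), ramp (465,225). In the top view these are crate (330,328), orange (391,258), yellow (452,352), chute (520,260). I choose the grey crate in the ramp and check it in one close crop, measuring the chute at the same time.

```bash
cat > h.py <<'E'
import numpy as np, cv2, pickle
from scipy.spatial.transform import Rotation as Rt
def cloud(s):
    z=s["z_map"]; v,u=np.mgrid[:z.shape[0],:z.shape[1]]; K=s["mtx"]
    c=np.stack([(u-K[0,2])/K[0,0]*z,(v-K[1,2])/K[1,1]*z,z],-1)
    W=(c-s["t"])@s["R"]; W[z==0]=np.nan
    return W
def proj(s,X):
    c=np.atleast_2d(X)@s["R"].T+s["t"]; p=c@s["mtx"].T; return p[:,:2]/p[:,2:]
E
python3 - <<'E'
from h import *
D=pickle.load(open("s0.pkl","rb"))
t=D["top"]; W=cloud(t)
a=cv2.resize(t["image"][195:270,120:265],None,fx=5,fy=5,interpolation=cv2.INTER_CUBIC)
b=cv2.resize(D["scene"]["image"][110:220,260:380],None,fx=0.01+4,fy=4,interpolation=cv2.INTER_CUBIC)
c=cv2.resize(t["image"][150:215,290:435],None,fx=4,fy=3.4,interpolation=cv2.INTER_CUBIC)
H=np.zeros((600,800,3),np.uint8); 
a=cv2.resize(a,(460,238)); c=cv2.resize(c,(460,206)); b=cv2.resize(b,(340,312))
H[:238,:460]=a;H[240:446,:460]=c;H[:312,460:]=b
cv2.imwrite("pics/crop1.png",H[:450,:,::-1])
# table level check; chute high points
g=W[150:215,290:435]; print("chute bb",np.nanmin(g.reshape(-1,3),0),np.nanmax(g.reshape(-1,3),0))
print("table",np.nanmedian(W[280:300,300:340,2]))
for (v,u) in [(168,320),(172,340),(175,360),(178,380),(180,400),(182,415)]:
    col=W[v-9:v+10,u]; print(u,[(v-9+i,*(p*1000).round(0).astype(int)) for i,p in enumerate(col) if p[2]>0.02])
E
```

```text
chute bb [ 0.55558435 -0.52682565 -0.01137371] [ 0.78083163 -0.04277942  0.22278076]
table -0.0005779955318517161
320 [(162, np.int64(697), np.int64(-133), np.int64(146)), (163, np.int64(683), np.int64(-129), np.int64(187)), (164, np.int64(681), np.int64(-129), np.int64(184)), (165, np.int64(681), np.int64(-130), np.int64(175)), (166, np.int64(678), np.int64(-130), np.int64(174)), (167, np.int64(675), np.int64(-130), np.int64(173)), (168, np.int64(672), np.int64(-130), np.int64(173)), (169, np.int64(670), np.int64(-130), np.int64(170)), (170, np.int64(668), np.int64(-130), np.int64(165)), (171, np.int64(665), np.int64(-130), np.int64(166)), (172, np.int64(662), np.int64(-130), np.int64(165)), (173, np.int64(659), np.int64(-130), np.int64(168)), (174, np.int64(654), np.int64(-129), np.int64(174)), (175, np.int64(648), np.int64(-128), np.int64(189)), (176, np.int64(642), np.int64(-127), np.int64(202)), (177, np.int64(637), np.int64(-126), np.int64(210))]
340 [(165, np.int64(685), np.int64(-190), np.int64(155)), (166, np.int64(679), np.int64(-188), np.int64(167)), (167, np.int64(678), n
[... 3554 characters left out ...]
4(-436), np.int64(60)), (177, np.int64(667), np.int64(-437), np.int64(56)), (178, np.int64(663), np.int64(-436), np.int64(59)), (179, np.int64(660), np.int64(-437), np.int64(56)), (180, np.int64(657), np.int64(-437), np.int64(55)), (181, np.int64(653), np.int64(-436), np.int64(58)), (182, np.int64(651), np.int64(-436), np.int64(55)), (183, np.int64(647), np.int64(-436), np.int64(56)), (184, np.int64(644), np.int64(-436), np.int64(55)), (185, np.int64(639), np.int64(-433), np.int64(65)), (186, np.int64(634), np.int64(-430), np.int64(73)), (187, np.int64(629), np.int64(-425), np.int64(87)), (188, np.int64(622), np.int64(-420), np.int64(103)), (189, np.int64(621), np.int64(-423), np.int64(93))]
```

View pics/crop1.png

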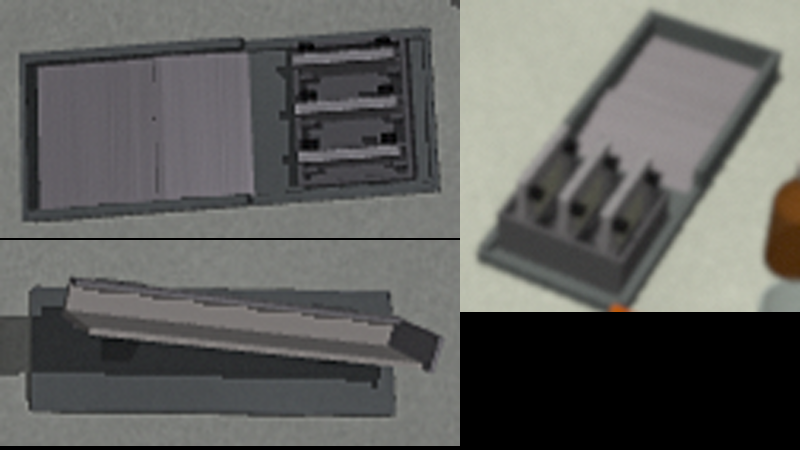

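The crop shows the grey crate on the ramp's flat bed (top view, crop px 350,115) with three dark/white holders. Screws are at crop (303,45)/(388,43), (305,93)/(388,90) and (305,140)/(388,138). The chute's low end, with its end stop, is on the right (crop 418,340). Which way the fronts face needs a closer wrist view.

```bash
cat >> h.py <<'E'
def trough_R(yaw):
    # x out of back face, y uphill, z up the back face
    r=np.radians(22); l=np.radians(28)
    return Rt.from_euler('z',yaw).as_matrix()@Rt.from_euler('x',r).as_matrix()@Rt.from_euler('y',-l).as_matrix()
E
python3 - <<'E'
from h import *
from scipy.optimize import least_squares
from bench import robot
D=pickle.load(open("s0.pkl","rb"))
pts=[]
for n,(a,b,c,d) in (("top",(150,215,300,435)),("scene",(220,390,195,335))):
    w=cloud(D[n])[a:b,c:d].reshape(-1,3); w=w[np.isfinite(w).all(1)&(w[:,2]>0.035)]; pts.append(w)
def resid(p,P):
    q=(P-p[:3])@trough_R(p[3])
    return q
def box(q,i):
    if i=='b': return (abs(q[:,0])<8)&(q[:,2]>8)&(q[:,2]<52)&(q[:,1]>15)&(q[:,1]<345)
    if i=='l': return (abs(q[:,2])<8)&(q[:,0]>6)&(q[:,0]<20)&(q[:,1]>15)&(q[:,1]<345)
for n,P in zip(("top","scene","both"),pts+[np.vstack(pts)]):
    P=P*1000; p=np.array([652.,-455,45,-0.04])
    for it in range(6):
        q=resid(p,P); b=box(q,'b'); l=box(q,'l')
        f=lambda v:np.r_[resid(np.r_[v[0],p[1],v[1:]],P[b])[:,0],resid(np.r_[v[0],p[1],v[1:]],P[l])[:,2]]
        s=least_squares(f,[p[0],p[2],p[3]],loss='soft_l1'); p[[0,2,3]]=s.x
    q=resid(p,P); print(n,p.round(3),b.sum(),l.sum(),"rms",np.sqrt(np.mean(f(s.x)**2)))
    on=(abs(q[:,0])<8)&(q[:,2]>15)&(q[:,2]<50); print(" y range back face",np.percentile(q[on,1],[0.5,2,98,99.5]), " top z",np.percentile(q[(abs(q[:,0])<6),2],[98,99.5]))
    st=(q[:,0]>5)&(q[:,0]<25)&(q[:,2]>15)&(q[:,2]<65)&(abs(q[:,1])<30); print(" stop face y",np.percentile(q[st,1],[5,25,50,75,95]))
# crate & ramp rough
W=cloud(D["top"])
for nm,(u,v) in dict(rampTL=(128,212),rampBL=(128,263),rampTR=(256,205),rampBR=(258,254),cTL=(214,209),cTR=(247,207),cBL=(214,252),cBR=(251,250)).items(): print(nm,(W[v-1:v+2,u-1:u+2].reshape(-1,3)*1000).round(0)[4])
s=robot.snapshot("wrist"); o=robot.get_obs()
C=-s["R"].T@s["t"]; T=Rt.from_euler('xyz',o["ee_rot"]).as_matrix()
print("cam in tool",T.T@(C-o["tool_pos"]),"\nview dir tool",T.T@s["R"][2],"x",T.T@s["R"][0],s["mtx"][0])
print("joints",o["joint_positions"].round(3))
E
```

```text
top [ 6.49968e+02 -4.55000e+02  3.13220e+01 -3.20000e-02] 336 418 rms 1.815141529990705
 y range back face [ 23.62005785  25.98924067 382.25304366 383.08675593]  top z [61.58396163 68.40490424]
 stop face y [24.66547908 26.09371107 26.95231123 28.13116149 28.83482459]
scene [ 6.49811e+02 -4.55000e+02  3.30180e+01 -3.40000e-02] 2310 470 rms 1.4374780368922442
 y range back face [ 23.71508725  28.60354257 370.60828123 376.42290795]  top z [58.79105891 59.86966989]
 stop face y [22.99270423 23.16154202 23.4343137  23.61691953 23.81955898]
both [ 6.49979e+02 -4.55000e+02  3.24890e+01 -3.30000e-02] 2633 904 rms 1.5803459156016433
 y range back face [ 23.76368997  26.97237064 373.10433855 380.53987568]  top z [59.60272292 64.4666111 ]
 stop face y [23.24086668 23.74759373 25.62047181 26.99626174 28.62452164]
rampTL [574. 468.  46.]
rampBL [415. 462.  44.]
rampTR [596.  67.   1.]
rampBR [437.  61.  10.]
cTL [571. 188.  93.]
cTR [581.  92.  56.]
cBL [443. 193.  56.]
cBR [450.  84.  10.]
cam in tool [ 0.08279661  0.00116868 -0.17847385] 
view dir tool [-2.86513269e-01 -9.33755505e-04  9.58075819e-01] x [2.15705441e-04 9.99999437e-01 1.03912178e-03] [294.65353211   0.         280.00492629]
joints [ 1.159  0.088  1.372  0.     1.684 -0.103]
```

>>> carry_out --steps '[[[-0.44, -0.252, -0.03], 6.9, -1], [[-0.44, -0.252, -0.03], 6.9, -1], [[-0.44, -0.252, -0.03], 6.9, -1], [[-0.44, -0.252, -0.03], 6.9, -1], [[-0.44, -0.252, -0.03], 6.9, -1], [[-0.44, -0.252, -0.03], 6.9, -1], [[-0.44, -0.252, -0.03], 6.9, -1], [[-0.44, -0.252, -0.03], 6.9, -1], [[-0.44, -0.252, -0.03], 6.9, -1], [[-0.44, -0.252, -0.03], 6.9, -1]]'

```text
time: 1.4
tool_pos: [0.5096, 0.1501, 0.2349]
ee_rot: [-3.14, -0.001, 1.627]
wrist_force: [-0.1, 0.3, -0.6]
width: 0.0938
finger_force: 0.0
```

```bash
python3 - <<'E'
from h import *
from bench import robot
s=robot.snapshot("wrist"); o=robot.get_obs(); pickle.dump(s,open("w1.pkl","wb"))
cv2.imwrite("pics/w1.png",cv2.resize(s["image"],(800,600),interpolation=cv2.INTER_CUBIC)[:,:,::-1])
print(o["time"],o["tool_pos"],np.degrees(o["ee_rot"]),o["joint_positions"],o["wrist_force"])
E
```

```text
1.45 [0.50906388 0.15088849 0.23511452] [-1.79931240e+02 -3.85637249e-02  9.33414335e+01] [1.80809954e-01 4.16127342e-02 1.36069662e+00 8.26511380e-04
 1.74039210e+00 1.22629584e-01] [0.18289133 0.76881247 0.14797279]
```

View pics/w1.png

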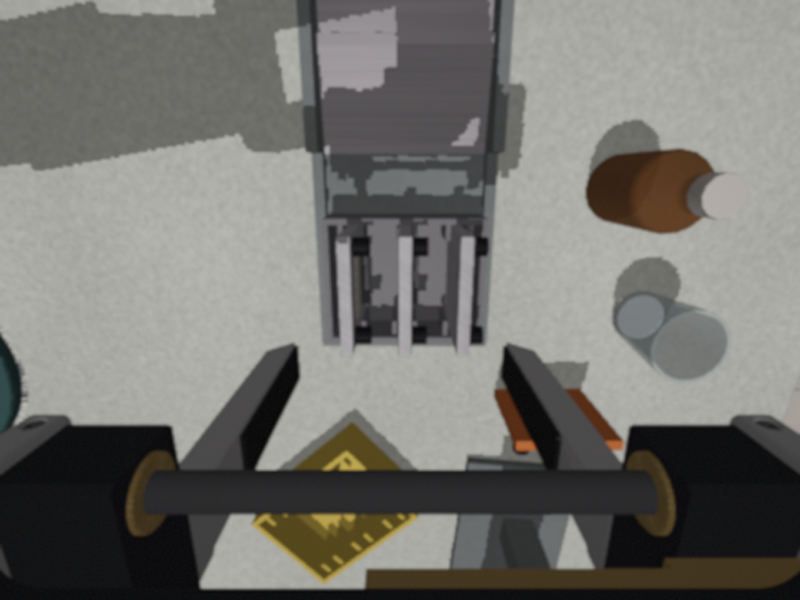

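The wrist view has image right = world +x. Three plates stand in the grey crate with upper edges at px (345,237–355), (405,237–355) and (465,237–355). The black screws sit to the right of each one (360/420/481, 247 and ~335), so all three fronts face +x. That is the direction the chute needs, so no flip is required.

```bash
python3 - <<'E'
from h import *
s=pickle.load(open("w1.pkl","rb")); W=cloud(s)*1000
K=s["mtx"];C=-s["R"].T@s["t"]*1000
def bp(u,v,z):
    d=s["R"].T@np.linalg.inv(K)@[u/1.4286,v/1.4286,1]; return C+d*(z-C[2])/d[2]
for a,b in (((345,237),(347,353)),((405,237),(405,353)),((466,237),(463,353))):
    P,Q=bp(*a,106),bp(*b,106); print(P.round(1),Q.round(1),"mid",((P+Q)/2).round(1),"yaw",np.degrees(np.arctan2(-(P-Q)[0],(P-Q)[1])).round(2),"len",np.linalg.norm(P-Q).round(1))
g=W[140:260,220:350].reshape(-1,3); t=g[(g[:,2]>99)&(g[:,2]<112)]
ax=np.array([np.cos(np.radians(3)),np.sin(np.radians(3))]); c=t[:,:2]@ax
print(np.histogram(c,bins=np.arange(440,580,4))); print("z",np.median(t[:,2]))
# crate rear/ramp edges
for n,u,v,z in (("crate rear L",323,343,58),("crate rear R",487,343,58),("crate front L",327,218,58),("crate front R",487,218,58),("guide L crate",318,345,20),("guide tall R near",503,150,44),("guide tall L near",308,150,44)):
    print(n,bp(u,v,z).round(1))
E
```

```text
[468.3 187.5 106. ] [471.7  95.6 106. ] mid [470.  141.5 106. ] yaw 2.11 len 92.0
[512.1 190.  106. ] [517.7  98.2 106. ] mid [514.9 144.1 106. ] yaw 3.46 len 92.0
[556.6 192.5 106. ] [563.6 100.8 106. ] mid [560.1 146.7 106. ] yaw 4.35 len 92.0
(array([  0,   0,   0,   0,   0,   0,   0,  73, 309, 311, 116,   0,   0,
         0,   0,   0,   0,   0,   0, 210, 308, 233,   0,   0,   0,   0,
         0,   0,   0,   0, 154, 309, 306,  55]), array([440, 444, 448, 452, 456, 460, 464, 468, 472, 476, 480, 484, 488,
       492, 496, 500, 504, 508, 512, 516, 520, 524, 528, 532, 536, 540,
       544, 548, 552, 556, 560, 564, 568, 572, 576]))
z 105.4627609182568
crate rear L [444.3  82.5  58. ]
crate rear R [593.3  91.1  58. ]
crate front L [447.1 195.2  58. ]
crate front R [580.3 202.8  58. ]
guide L crate [432.7  63.8  20. ]
guide tall R near [590.  257.6  44. ]
guide tall L near [428.7 248.4  44. ]
```

>>> carry_out --steps '[[[-0.007, 0.051, 0.0], 0, 0.45], [[-0.007, 0.051, 0.05], 0, 0.45], [[-0.007, 0.051, 0.1], 0, 0.45], [[-0.007, 0.051, 0.1], 0, 0.45], [[-0.007, 0.051, 0.14], 0, 0.45], [[-0.007, 0.051, 0.167], 0, 0.45], [[-0.007, 0.051, 0.167], 0, 0.45], [[-0.007, 0.051, 0.167], 0, 1], [[-0.007, 0.051, 0.167], 0, 1], [[-0.007, 0.051, 0.167], 0, 1]]'

```text
time: 2.7
tool_pos: [0.5617, 0.1467, 0.0713]
ee_rot: [3.139, -0.001, 1.629]
wrist_force: [-2.9, 0.9, 6.2]
width: 0.0104
finger_force: 30.0
```

>>> carry_out --steps '[[[0, 0, -0.03], 0, 1], [[0, 0, -0.08], 0, 1], [[0, 0, -0.14], 0, 1], [[0, 0, -0.2], 0, 1], [[-0.05, -0.005, -0.2], 0, 1], [[-0.11, -0.01, -0.2], 0, 1], [[-0.17, -0.015, -0.2], 0.1, 1], [[-0.23, -0.02, -0.2], 0.3, 1], [[-0.29, -0.025, -0.2], 0.5, 1], [[-0.35, -0.03, -0.2], 0.5, 1]]'

```text
time: 3.95
tool_pos: [0.5511, -0.207, 0.2687]
ee_rot: [3.141, 0.0, 1.541]
wrist_force: [0.7, 0.3, -2.4]
width: 0.0099
finger_force: 30.0
```

```bash
cat >> h.py <<'E'
def where():
    from bench import robot
    o=robot.get_obs(); e=o["ee_rot"]; return np.array(o["tool_pos"])*1000, e[2], o
def shift(dx,dy,yaw):  # world mm -> tool x,y in mm
    c,s=np.cos(yaw),np.sin(yaw); return round(c*dx+s*dy,1),round(s*dx-c*dy,1)
def target(u,below,dx=7.0,O=(650.7,-432.3,41.6),yaw=-0.033):
    """TCP when vertical holder, pitched 22deg, rests at u uphill; below=bottom below TCP"""
    a=below+19; y=np.array([-np.sin(yaw)*.927,np.cos(yaw)*.927,.375]); n=np.array([0,-.375,.927])
    s=(dx+5)/.883
    return np.array(O)+u*y+(a+.469*s)*n+[dx,0,0]-[0,0,19]
E
python3 - <<'E'
from h import *
p,yaw,o=where(); print(p.round(1),np.degrees(yaw),o["joint_positions"].round(2),o["width"],o["wrist_force"].round(1))
T=target(140,60.3); print(T.round(1)); print(shift(*(T-p)[:2],yaw),p[2]-T[2], np.degrees(yaw)-88.1)
E
```

```text
[ 551.1 -207.   268.7] 88.28897883921971 [-0.46  0.17  1.15  0.    1.82 -0.43] 0.009941194468889794 [ 0.7  0.3 -2.4]
[ 662.  -334.7  154.5]
(np.float64(-124.3), np.float64(114.7)) 114.15290733728338 0.1889788392197147
```

>>> carry_out --steps '[[[-0.062, 0, 0], 0, 1], [[-0.124, 0, 0], 0, 1], [[-0.124, 0.055, 0], 0, 1], [[-0.124, 0.115, 0], 0, 1], [[-0.124, 0.115, 0], 0, 1], [[-0.124, 0.115, 0.03], 0, 1], [[-0.124, 0.115, 0.06], 0, 1], [[-0.124, 0.115, 0.08], 0, 1], [[-0.124, 0.115, 0.09], 0, 1], [[-0.124, 0.115, 0.09], 0, 1]]'

```text
time: 5.2
tool_pos: [0.6619, -0.3322, 0.1784]
ee_rot: [-3.141, -0.0, 1.541]
wrist_force: [-0.0, -0.2, -2.3]
width: 0.0098
finger_force: 30.0
```

```bash
python3 - <<'E'
from h import *
from bench import robot
p,yaw,o=where(); print(p.round(1),np.degrees(yaw),o["width"],o["wrist_force"].round(1))
T=target(140,60.3); print(T-p)
s=robot.snapshot("scene"); w=robot.snapshot("wrist")
a=cv2.resize(s["image"][205:400,190:350],(400,488),interpolation=cv2.INTER_CUBIC)
b=cv2.resize(w["image"],(400,300)); H=np.zeros((488,800,3),np.uint8); H[:,:400]=a; H[:300,400:]=b
cv2.imwrite("pics/p1.png",H[:,:,::-1])
E
```

```text
[ 661.9 -332.2  178.4] 88.29427109885344 0.009823367743570663 [-0.  -0.2 -2.3]
[  0.03463912  -2.47344162 -23.90661407]
```

View pics/p1.png

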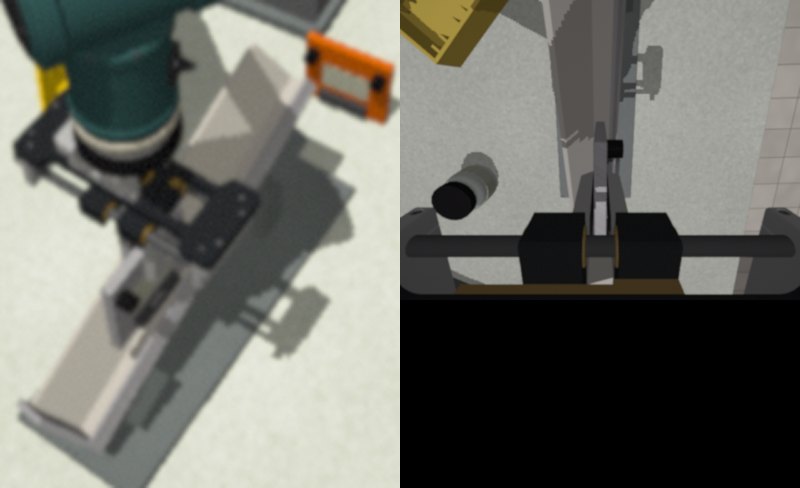

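The holder hangs over the trough between the back face and the lip, with its screws facing the lip (outward). Now I lower it so it pivots onto the ledge.

>>> carry_out --steps '[[[0.002, 0, 0.006], 0, 1], [[0.002, 0, 0.012], 0, 1], [[0.002, 0, 0.016], 0, 1], [[0.002, 0, 0.02], 0, 1], [[0.002, 0, 0.022], 0, 1], [[0.002, 0, 0.022], 0, 1]]'

```text
time: 6.05
tool_pos: [0.6614, -0.3342, 0.1631]
ee_rot: [3.138, 0.009, 1.539]
wrist_force: [-7.0, -4.6, 11.9]
width: 0.0099
finger_force: 30.0
```

```bash
python3 - <<'E'
from h import *
from bench import robot
w=robot.snapshot("wrist"); s=robot.snapshot("scene")
p,yaw,o=where(); print(p,o["wrist_force"].round(1))
W=cloud(w)*1000
for v in range(80,240,6):
    r=W[v,250:310]; k=np.nanargmax(np.where(abs(r[:,0]-662)<25,r[:,2],-1)); print(v,k+250,r[k].round(0),end=' ')
a=cv2.resize(s["image"][280:360,215:300],(510,480),interpolation=cv2.INTER_CUBIC)
cv2.imwrite("pics/p2.png",a[:,:,::-1])
E
```

```text
[ 661.39656913 -334.18568312  163.10522097] [-6.8 -4.6 13.2]
80 305 [ 681. -227.  149.] 86 305 [ 681. -230.  147.] 92 304 [ 681. -233.  146.] 98 251 [ 648. -235.  144.] 104 304 [ 681. -240.  144.] 110 250 [ 647. -243.  143.] 116 250 [ 646. -246.  141.] 122 250 [ 646. -250.  139.] 128 251 [ 646. -254.  138.] 134 250 [ 645. -258.  138.] 140 250 [ 645. -262.  137.] 146 250 [ 645. -266.  137.] 152 250 [ 644. -270.  134.] 158 250 [ 644. -274.  133.] 164 250 [ 643. -278.  132.] 170 250 [ 643. -283.  131.] 176 283 [ 666. -286.  139.] 182 285 [ 667. -287.  158.] 188 286 [ 668. -287.  172.] 194 285 [ 667. -288.  186.] 200 285 [ 667. -288.  197.] 206 284 [ 666. -290.  200.] 212 275 [ 661. -293.  201.] 218 280 [ 664. -296.  200.] 224 284 [ 666. -300.  199.] 230 282 [ 665. -303.  200.] 236 287 [ 667. -306.  199.]
```

View pics/p2.png

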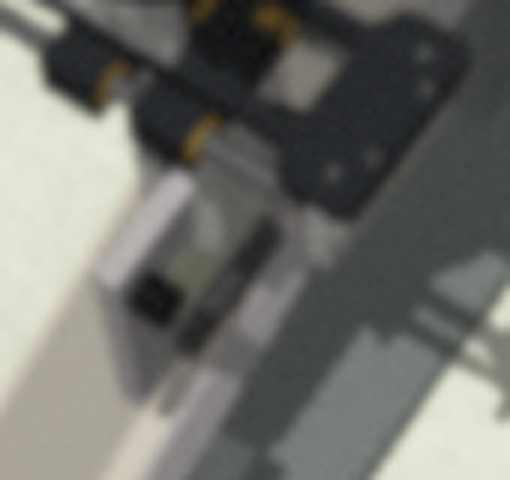

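The holder is still level in the pads, so they grip too stiffly for it to pivot. I'll open the jaws to a narrow slot so it settles onto the ledge while staying captive.

>>> carry_out --steps '[[[0, 0, -0.004], 0, 1], [[0, 0, -0.004], 0, 0.7], [[0, 0, -0.004], 0, 0.7], [[0, 0, -0.002], 0, 0.66], [[0, 0, -0.0], 0, 0.66], [[0, 0, 0], 0, 0.66]]'

```text
time: 6.9
tool_pos: [0.6628, -0.3305, 0.1564]
ee_rot: [3.141, 0.0, 1.541]
wrist_force: [0.9, -3.7, 3.0]
width: 0.0158
finger_force: 2.0
```

```bash
cat > look.py <<'E'
from h import *
from bench import robot
def edges(w,xc=660,lo=150,hi=245):
    W=cloud(w)*1000
    out=[]
    for v in range(120,300,8):
        r=W[v,235:325]; z=np.where((abs(r[:,0]-xc)<45),r[:,2],-1); k=np.nanargmax(z); out.append((v,k+235,*r[k].round(0).astype(int).tolist()))
    print(out)
if __name__=="__main__":
    import sys
    w=robot.snapshot("wrist"); s=robot.snapshot("scene"); t=robot.snapshot("top")
    p,yaw,o=where(); print(p.round(1),np.degrees(yaw).round(1),o["width"],o["wrist_force"].round(1))
    edges(w)
    a=cv2.resize(s["image"][205:400,190:350],(400,488),interpolation=cv2.INTER_CUBIC)
    b=cv2.resize(w["image"][:,140:420],(400,600),interpolation=cv2.INTER_CUBIC)
    H=np.zeros((600,800,3),np.uint8); H[:488,:400]=a; H[:,400:]=b
    cv2.imwrite(f"pics/{sys.argv[1]}.png",H[:,:,::-1])
E
python3 look.py p3
```

```text
[ 662.7 -330.4  156.5] 88.3 0.015853769036127542 [ 0.8 -3.8  3.6]
[(120, np.int64(236), 641, -245, 153), (128, np.int64(235), 640, -249, 153), (136, np.int64(235), 639, -254, 152), (144, np.int64(235), 639, -259, 151), (152, np.int64(235), 638, -264, 150), (160, np.int64(236), 638, -269, 148), (168, np.int64(235), 637, -274, 146), (176, np.int64(235), 636, -279, 145), (184, np.int64(235), 636, -285, 145), (192, np.int64(279), 665, -291, 144), (200, np.int64(284), 668, -294, 153), (208, np.int64(279), 664, -297, 162), (216, np.int64(286), 669, -300, 169), (224, np.int64(277), 663, -302, 177), (232, np.int64(280), 665, -305, 182), (240, np.int64(284), 667, -307, 188), (248, np.int64(285), 667, -309, 194), (256, np.int64(280), 665, -313, 196), (264, np.int64(277), 663, -318, 194), (272, np.int64(318), 684, -320, 200), (280, np.int64(311), 679, -320, 208), (288, np.int64(248), 650, -319, 216), (296, np.int64(310), 677, -320, 222)]
```

View pics/p3.png

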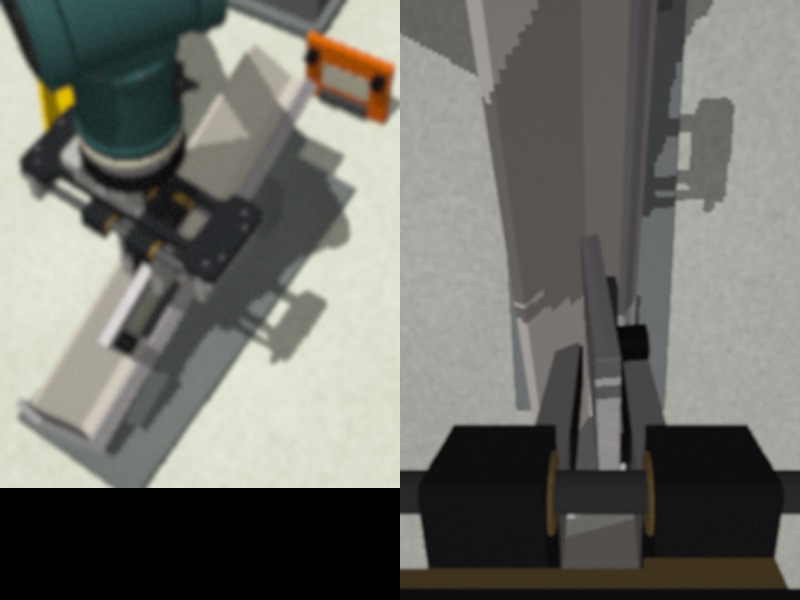

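The first holder has settled on the ledge at 22°. It is caught with its uphill screw (px 632,342) against the front finger. Now I tip it back onto the back face with the front finger.

>>> carry_out --steps '[[[0, -0.006, 0], 0, 0.45], [[0, -0.012, 0], 0, 0.36], [[0, -0.024, 0], 0, 0.36], [[0, -0.035, 0], 0, 0.36], [[0, -0.044, 0], 0, 0.36], [[0, -0.047, 0], 0, 0.36], [[0, -0.047, 0], 0, 0.36]]'

```text
time: 7.92
tool_pos: [0.6156, -0.3286, 0.1563]
ee_rot: [-3.141, -0.001, 1.541]
wrist_force: [0.4, -1.0, -0.2]
width: 0.03
finger_force: 0.3
```

```bash
python3 look.py p4
```

```text
[ 615.8 -328.7  156.2] 88.3 0.03001396587533548 [ 0.2 -0.8  0.1]
[(120, np.int64(303), 632, -244, 172), (128, np.int64(302), 631, -248, 171), (136, np.int64(302), 631, -252, 169), (144, np.int64(299), 630, -257, 166), (152, np.int64(302), 631, -261, 165), (160, np.int64(300), 630, -266, 162), (168, np.int64(301), 631, -271, 161), (176, np.int64(300), 630, -276, 159), (184, np.int64(299), 630, -282, 156), (192, np.int64(299), 630, -287, 154), (200, np.int64(306), 634, -292, 155), (208, np.int64(300), 630, -295, 162), (216, np.int64(293), 625, -298, 169), (224, np.int64(281), 618, -300, 176), (232, np.int64(290), 623, -303, 183), (240, np.int64(286), 621, -306, 187), (248, np.int64(284), 620, -312, 185), (256, np.int64(282), 618, -318, 182), (264, np.int64(316), 636, -318, 192), (272, np.int64(313), 634, -319, 200), (280, np.int64(321), 637, -319, 208), (288, np.int64(322), 637, -319, 215), (296, np.int64(324), 637, -319, 222)]
```

View pics/p4.png

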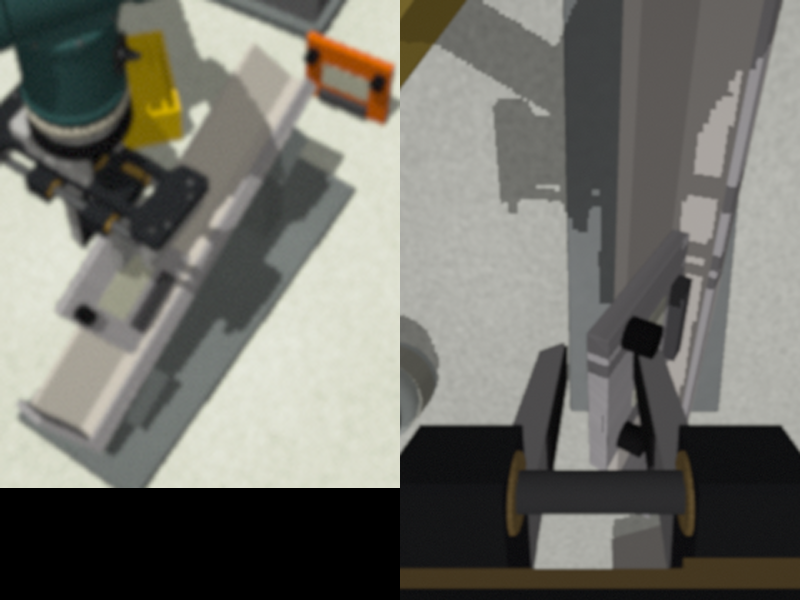

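The first holder lies back on the back face, with its screws outward, held only by a screw against the finger. I lift off to let it slide and go back for the middle one.

>>> carry_out --steps '[[[0, 0, -0.02], 0, 0.36], [[0, 0, -0.06], 0, 0.36], [[0, 0, -0.12], 0, 0.45], [[0.06, -0.02, -0.12], 0, 0.45], [[0.12, -0.04, -0.12], 0, 0.45], [[0.18, -0.06, -0.12], 0, 0.45], [[0.24, -0.08, -0.12], -0.2, 0.45], [[0.3, -0.1, -0.12], -0.5, 0.45], [[0.36, -0.115, -0.12], -0.5, 0.45], [[0.42, -0.115, -0.12], -0.5, 0.45]]'

```text
time: 9.32
tool_pos: [0.5121, 0.0957, 0.2774]
ee_rot: [3.14, -0.0, 1.628]
wrist_force: [0.7, -0.2, -0.4]
width: 0.0258
finger_force: 0.0
```

```bash
cat > fit.py <<'E'
from h import *
from bench import robot
O=np.array([650.7,-432.3,41.6]); 
def chk(n):
    s=robot.snapshot(n); W=cloud(s)*1000; q=(W-O)@trough_R(-0.033)
    f=(q[...,2]>62)&(q[...,2]<92)&(abs(q[...,0]-9)<14)&(q[...,1]>-10)&(q[...,1]<370)
    y=q[f][:,1]; print(n,f.sum(),"y",np.percentile(y,[1,5,95,99]).round(1) if f.sum() else None); print(np.histogram(y,np.arange(0,370,15))[0])
    v=np.where(f); print(" x med",np.median(q[f][:,0]).round(1))
chk("scene"); p,yaw,o=where(); print(p.round(1),np.degrees(yaw).round(2))
E
python3 - <<'E'
import fit
from h import *
p,yaw,o=where()
for n,X in (("mid",(514.9,144.1)),("left",(469.8,141.5))): print(n,shift(X[0]-p[0],X[1]-p[1],yaw),p[2]-71)
E
```

```text
scene 558 y [-5.7 -0.7 90.1 93.9]
[69 92 86 89 88 70 28  0  0  0  0  0  0  0  0  0  0  0  0  0  2  0  0  0]
 x med 10.5
[511.6 103.6 277. ] 93.85
mid (np.float64(40.2), np.float64(6.0)) 206.0084960517002
left (np.float64(40.6), np.float64(-39.2)) 206.0084960517002
```

>>> carry_out --steps '[[[0, 0, 0], -0.05, 0.45], [[0.04, 0.006, 0.06], -0.05, 0.45], [[0.04, 0.006, 0.12], -0.05, 0.45], [[0.04, 0.006, 0.12], -0.05, 0.45], [[0.04, 0.006, 0.12], -0.05, 0.45]]'

```text
time: 10.0
tool_pos: [0.5181, 0.133, 0.1583]
ee_rot: [3.139, 0.0, 1.636]
wrist_force: [0.8, 0.2, 0.4]
width: 0.0259
finger_force: 0.0
```

>>> carry_out --steps '[[[0.011, -0.0025, 0], 0.04, 0.45], [[0.011, -0.0025, 0.04], 0.04, 0.45], [[0.011, -0.0025, 0.07], 0.04, 0.45], [[0.011, -0.0025, 0.088], 0.04, 0.45], [[0.011, -0.0025, 0.088], 0.04, 0.45], [[0.011, -0.0025, 0.088], 0.04, 1], [[0.011, -0.0025, 0.088], 0.04, 1], [[0.011, -0.0025, 0.088], 0.04, 1]]'

```text
time: 11.0
tool_pos: [0.5148, 0.1451, 0.0703]
ee_rot: [3.138, -0.001, 1.63]
wrist_force: [0.3, 0.3, 3.8]
width: 0.0098
finger_force: 30.0
```

>>> carry_out --steps '[[[0, 0, -0.03], 0, 1], [[0, 0, -0.08], 0, 1], [[0, 0, -0.14], 0, 1], [[0, 0, -0.2], 0, 1], [[-0.05, 0.005, -0.2], 0, 1], [[-0.11, 0.015, -0.2], 0, 1], [[-0.17, 0.02, -0.2], 0.1, 1], [[-0.23, 0.025, -0.2], 0.3, 1], [[-0.29, 0.025, -0.2], 0.5, 1], [[-0.29, 0.025, -0.2], 0.5, 1]]'

```text
time: 12.25
tool_pos: [0.5551, -0.1474, 0.2667]
ee_rot: [-3.139, 0.0, 1.536]
wrist_force: [0.7, 0.5, -2.3]
width: 0.0101
finger_force: 30.0
```

>>> carry_out --steps '[[[0, 0, 0], 0, 1]]'

```text
time: 12.38
tool_pos: [0.5555, -0.1429, 0.2678]
ee_rot: [-3.14, -0.001, 1.543]
wrist_force: [0.2, 0.8, -1.7]
width: 0.0095
finger_force: 30.0
```

```bash
python3 - <<'E'
from h import *
p,yaw,o=where(); print(p.round(1),np.degrees(yaw),o["width"],o["wrist_force"].round(1))
T=target(215,60.3); print(T.round(1)); print(shift(*(T-p)[:2],yaw),p[2]-T[2], np.degrees(yaw)-88.1)
E
```

```text
[ 555.5 -142.9  267.8] 88.38411962525207 0.009453710004655728 [ 0.2  0.8 -1.7]
[ 664.3 -265.2  182.6]
(np.float64(-119.2), np.float64(112.2)) 85.11441662807741 0.28411962525207457
```

>>> carry_out --steps '[[[-0.062, 0, -0.01], 0, 1], [[-0.119, 0, -0.01], 0, 1], [[-0.119, 0.055, -0.01], 0, 1], [[-0.119, 0.112, -0.01], 0, 1], [[-0.119, 0.112, -0.01], 0, 1], [[-0.119, 0.112, 0.02], 0, 1], [[-0.119, 0.112, 0.05], 0, 1], [[-0.119, 0.112, 0.066], 0, 1], [[-0.119, 0.112, 0.07], 0, 1], [[-0.119, 0.112, 0.07], 0, 1]]'

```text
time: 13.62
tool_pos: [0.6646, -0.2649, 0.1998]
ee_rot: [3.14, 0.001, 1.543]
wrist_force: [0.6, -0.4, -1.7]
width: 0.0099
finger_force: 30.0
```

>>> carry_out --steps '[[[0, 0, 0], 0, 1]]'

```text
time: 13.75
tool_pos: [0.665, -0.2654, 0.2005]
ee_rot: [3.139, 0.001, 1.543]
wrist_force: [-0.2, 0.7, -1.8]
width: 0.01
finger_force: 30.0
```

>>> carry_out --steps '[[[0, 0, 0.005], 0, 1], [[0, 0, 0.008], 0, 1], [[0, 0, 0.008], 0, 0.7], [[0, 0, 0.008], 0, 0.7], [[0, 0, 0.012], 0, 0.66], [[0, 0, 0.016], 0, 0.66], [[0, 0, 0.016], 0, 0.66]]'

```text
time: 14.62
tool_pos: [0.6643, -0.2653, 0.182]
ee_rot: [-3.141, 0.0, 1.543]
wrist_force: [-0.3, -1.2, -0.6]
width: 0.016
finger_force: 0.8
```

```bash
python3 look.py p5
```

```text
[ 664.3 -265.1  182.1] 88.4 0.016025080931586402 [-1.2 -1.6  0.8]
[(120, np.int64(235), 642, -180, 182), (128, np.int64(235), 641, -184, 181), (136, np.int64(236), 641, -189, 178), (144, np.int64(235), 640, -193, 178), (152, np.int64(236), 640, -198, 176), (160, np.int64(236), 640, -203, 176), (168, np.int64(235), 639, -208, 175), (176, np.int64(235), 638, -214, 173), (184, np.int64(235), 637, -220, 170), (192, np.int64(276), 664, -225, 173), (200, np.int64(281), 667, -228, 181), (208, np.int64(280), 667, -231, 189), (216, np.int64(279), 666, -234, 196), (224, np.int64(288), 671, -237, 203), (232, np.int64(283), 668, -239, 209), (240, np.int64(278), 665, -241, 215), (248, np.int64(281), 667, -244, 220), (256, np.int64(281), 667, -247, 223), (264, np.int64(281), 666, -252, 221), (272, np.int64(258), 655, -254, 226), (280, np.int64(241), 647, -254, 234), (288, np.int64(250), 652, -254, 241), (296, np.int64(302), 676, -255, 247)]
```

View pics/p5.png

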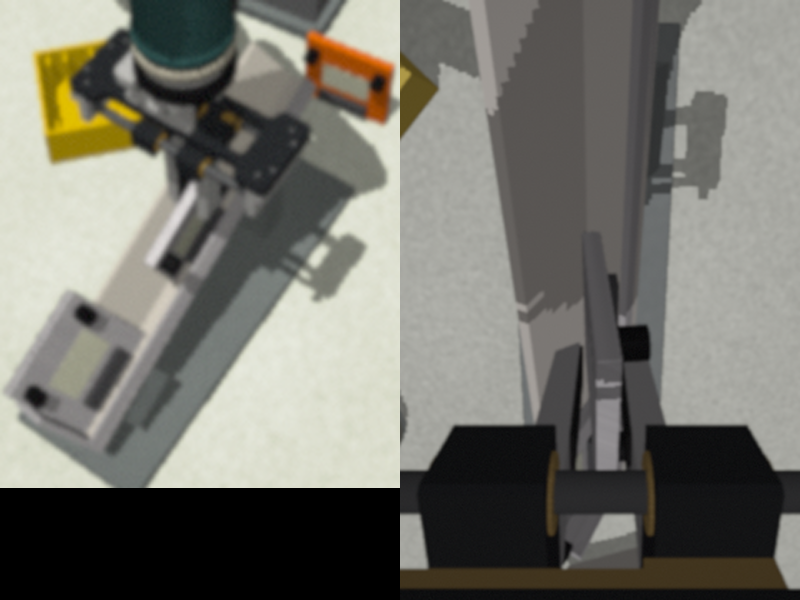

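The second holder has settled in the same way, and the first lies packed at the stop (px 75,365). I repeat the tip and lift off.

>>> carry_out --steps '[[[0, -0.006, 0], 0, 0.45], [[0, -0.012, 0], 0, 0.36], [[0, -0.024, 0], 0, 0.36], [[0, -0.035, 0], 0, 0.36], [[0, -0.044, 0], 0, 0.36], [[0, -0.047, 0], 0, 0.36], [[0, -0.047, 0], 0, 0.36]]'

```text
time: 15.65
tool_pos: [0.6174, -0.2638, 0.1827]
ee_rot: [3.141, -0.0, 1.543]
wrist_force: [0.4, 0.0, 1.3]
width: 0.0298
finger_force: 0.6
```

```bash
python3 - <<'E'
from look import *
w=robot.snapshot("wrist"); edges(w,620); p,yaw,o=where(); print(p.round(1),np.degrees(yaw),o["wrist_force"])
import fit
E
```

```text
[(120, np.int64(304), 634, -179, 198), (128, np.int64(304), 634, -183, 195), (136, np.int64(303), 633, -188, 194), (144, np.int64(300), 632, -192, 192), (152, np.int64(301), 632, -197, 191), (160, np.int64(300), 632, -201, 189), (168, np.int64(301), 633, -206, 187), (176, np.int64(300), 632, -212, 184), (184, np.int64(298), 631, -217, 182), (192, np.int64(299), 632, -222, 180), (200, np.int64(310), 639, -228, 181), (208, np.int64(309), 637, -231, 189), (216, np.int64(290), 625, -233, 196), (224, np.int64(282), 621, -236, 202), (232, np.int64(285), 622, -238, 209), (240, np.int64(282), 620, -242, 212), (248, np.int64(284), 621, -247, 210), (256, np.int64(286), 622, -253, 207), (264, np.int64(249), 602, -253, 218), (272, np.int64(247), 602, -252, 227), (280, np.int64(315), 636, -253, 235), (288, np.int64(245), 603, -253, 241), (296, np.int64(235), 599, -253, 248)]
[ 617.5 -263.8  182.6] 88.41090363797258 [-0.26692164 -0.76369179  0.11098983]
scene 908 y [ -4.7   3.  198.4 220.6]
[69 96 84 87 87 76 29  0  0 37 78 82 83 52  7  6  0  0  0  0  0  0  0  0]
 x med 10.5
[ 617.6 -263.8  182.6] 88.42
```

>>> carry_out --steps '[[[0, 0, -0.02], 0, 0.36], [[0, 0, -0.06], 0, 0.36], [[0, 0, -0.1], 0, 0.45], [[0.05, -0.03, -0.1], 0, 0.45], [[0.1, -0.06, -0.1], 0, 0.45], [[0.15, -0.09, -0.1], 0, 0.45], [[0.2, -0.12, -0.1], -0.2, 0.45], [[0.26, -0.14, -0.1], -0.5, 0.45], [[0.32, -0.159, -0.1], -0.5, 0.45], [[0.38, -0.159, -0.1], -0.5, 0.45]]'

```text
time: 17.0
tool_pos: [0.4678, 0.1223, 0.2833]
ee_rot: [3.14, -0.0, 1.63]
wrist_force: [0.5, -0.2, -0.6]
width: 0.0261
finger_force: 0.0
```

>>> carry_out --steps '[[[0.02, 0, 0.05], 0, 0.45], [[0.02, 0, 0.1], 0, 0.45], [[0.02, 0, 0.12], 0, 0.45], [[0.02, 0, 0.12], 0, 0.45]]'

```text
time: 17.5
tool_pos: [0.4663, 0.1405, 0.1603]
ee_rot: [-3.136, 0.0, 1.631]
wrist_force: [1.0, -0.3, 0.9]
width: 0.026
finger_force: 0.0
```

```bash
python3 - <<'E'
import fit
from h import *
p,yaw,o=where()
print(shift(469.8-p[0],141.5-p[1],yaw),p[2]-71)
E
```

```text
scene 1069 y [ -4.3   4.8 177.1 186.8]
[80 92 86 89 83 76 78 86 82 85 82 76 41  0  0  0  0  0  0  0  0  0  0  0]
 x med 10.5
[467.5 140.6 162.2] 93.43
(np.float64(0.8), np.float64(2.3)) 91.23497053490294
```

>>> carry_out --steps '[[[0.001, 0.002, 0.03], 0, 0.45], [[0.001, 0.002, 0.06], 0, 0.45], [[0.001, 0.002, 0.088], 0, 0.45], [[0.001, 0.002, 0.09], 0, 0.45], [[0.001, 0.002, 0.09], 0, 0.45], [[0.001, 0.002, 0.09], 0, 1], [[0.001, 0.002, 0.09], 0, 1], [[0.001, 0.002, 0.09], 0, 1]]'

```text
time: 18.55
tool_pos: [0.47, 0.1416, 0.0739]
ee_rot: [3.141, -0.0, 1.63]
wrist_force: [-3.3, -0.8, 6.6]
width: 0.0101
finger_force: 30.0
```

>>> carry_out --steps '[[[0, 0, -0.03], 0, 1], [[0, 0, -0.08], 0, 1], [[0, 0, -0.14], 0, 1], [[0, 0, -0.2], 0, 1], [[-0.05, 0.01, -0.21], 0, 1], [[-0.1, 0.04, -0.22], 0, 1], [[-0.15, 0.07, -0.22], 0.1, 1], [[-0.2, 0.08, -0.22], 0.3, 1], [[-0.24, 0.08, -0.22], 0.5, 1], [[-0.24, 0.08, -0.22], 0.5, 1]]'

```text
time: 19.8
tool_pos: [0.564, -0.0962, 0.291]
ee_rot: [-3.14, 0.0, 1.538]
wrist_force: [0.5, 0.3, -2.6]
width: 0.0096
finger_force: 30.0
```

>>> carry_out --steps '[[[0, 0, 0], 0, 1]]'

```text
time: 19.92
tool_pos: [0.5639, -0.0929, 0.292]
ee_rot: [-3.141, -0.001, 1.543]
wrist_force: [-0.4, -1.0, -0.9]
width: 0.0097
finger_force: 30.0
```

```bash
python3 - <<'E'
from h import *
p,yaw,o=where(); print(p.round(1),np.degrees(yaw),o["width"],o["wrist_force"].round(1))
T=target(295,60.0); print(T.round(1)); print(shift(*(T-p)[:2],yaw),p[2]-T[2], np.degrees(yaw)-88.1)
E
```

```text
[563.9 -92.9 292. ] 88.42750055735951 0.009736893303631321 [-0.4 -1.  -0.9]
[ 666.7 -191.   212.4]
(np.float64(-95.2), np.float64(105.4)) 79.68064207354635 0.3275005573595138
```

>>> carry_out --steps '[[[-0.05, 0, -0.015], 0, 1], [[-0.101, 0, -0.015], 0, 1], [[-0.101, 0.052, -0.015], 0, 1], [[-0.101, 0.105, -0.015], 0, 1], [[-0.101, 0.105, -0.015], 0, 1], [[-0.101, 0.105, 0.015], 0, 1], [[-0.101, 0.105, 0.045], 0, 1], [[-0.101, 0.105, 0.06], 0, 1], [[-0.101, 0.105, 0.06], 0, 1], [[-0.101, 0.105, 0.06], 0, 1]]'

```text
time: 21.18
tool_pos: [0.6665, -0.197, 0.2347]
ee_rot: [3.139, 0.001, 1.543]
wrist_force: [-0.4, 0.6, -1.5]
width: 0.0097
finger_force: 30.0
```

>>> carry_out --steps '[[[0, 0, 0], 0, 1]]'

```text
time: 21.3
tool_pos: [0.6666, -0.1974, 0.2346]
ee_rot: [3.138, 0.001, 1.543]
wrist_force: [-0.3, -0.4, -2.2]
width: 0.0096
finger_force: 30.0
```

>>> carry_out --steps '[[[0, 0, 0.006], 0, 1], [[0, 0, 0.011], 0, 1], [[0, 0, 0.011], 0, 0.7], [[0, 0, 0.011], 0, 0.7], [[0, 0, 0.015], 0, 0.66], [[0, 0, 0.02], 0, 0.66], [[0, 0, 0.02], 0, 0.66]]'

```text
time: 22.18
tool_pos: [0.6659, -0.1972, 0.2116]
ee_rot: [-3.141, -0.0, 1.543]
wrist_force: [-0.1, -1.3, -0.9]
width: 0.0156
finger_force: 0.4
```

```bash
python3 - <<'E'
from look import *
w=robot.snapshot("wrist"); edges(w,660); p,yaw,o=where(); print(p.round(1),np.degrees(yaw),o["wrist_force"])
E
```

```text
[(120, np.int64(239), 645, -111, 203), (128, np.int64(235), 643, -116, 209), (136, np.int64(235), 642, -121, 207), (144, np.int64(235), 642, -125, 206), (152, np.int64(235), 641, -130, 206), (160, np.int64(235), 641, -135, 206), (168, np.int64(235), 640, -140, 204), (176, np.int64(235), 640, -146, 202), (184, np.int64(235), 639, -151, 201), (192, np.int64(275), 665, -157, 202), (200, np.int64(274), 664, -160, 210), (208, np.int64(283), 670, -164, 218), (216, np.int64(285), 671, -166, 225), (224, np.int64(287), 672, -169, 231), (232, np.int64(280), 668, -171, 238), (240, np.int64(287), 672, -174, 244), (248, np.int64(282), 669, -176, 249), (256, np.int64(283), 669, -180, 250), (264, np.int64(280), 667, -186, 248), (272, np.int64(258), 656, -186, 256), (280, np.int64(250), 653, -186, 264), (288, np.int64(301), 677, -186, 271), (296, np.int64(243), 651, -186, 278)]
[ 665.9 -197.1  211.8] 88.40809184196672 [ 0.05923368 -1.0783592   0.04846441]
```

The edge pattern matches the earlier two. I tip and lift off.

>>> carry_out --steps '[[[0, -0.006, 0], 0, 0.45], [[0, -0.012, 0], 0, 0.36], [[0, -0.024, 0], 0, 0.36], [[0, -0.035, 0], 0, 0.36], [[0, -0.044, 0], 0, 0.36], [[0, -0.047, 0], 0, 0.36], [[0, -0.047, 0], 0, 0.36]]'

```text
time: 23.1
tool_pos: [0.6189, -0.1959, 0.2127]
ee_rot: [3.141, -0.0, 1.543]
wrist_force: [0.2, -1.3, 0.8]
width: 0.0303
finger_force: 0.3
```

```bash
python3 - <<'E'
from look import *
w=robot.snapshot("wrist"); edges(w,620); p,yaw,o=where(); print(p.round(1),np.degrees(yaw),o["wrist_force"])
# ramp/crate from top cloud
W=cloud(robot.snapshot("top"))*1000
a=np.radians(3.2); u=np.array([np.cos(a),np.sin(a)]); v=np.array([-np.sin(a),np.cos(a)])
g=W[180:290,110:280].reshape(-1,3); g=g[np.isfinite(g).all(1)]
X=g[:,:2]@u; Y=g[:,:2]@v
m=(g[:,2]>38)&(g[:,2]<48); print("guides x",np.histogram(X[m],np.arange(420,640,6)))
m=(g[:,2]>50)&(g[:,2]<66); print("crate rim X",np.percentile(X[m],[1,50,99]),"Y",np.percentile(Y[m],[1,99]))
E
```

```text
[(120, np.int64(318), 646, -111, 203), (128, np.int64(303), 636, -116, 214), (136, np.int64(304), 636, -120, 223), (144, np.int64(303), 635, -124, 221), (152, np.int64(303), 635, -129, 218), (160, np.int64(303), 636, -134, 216), (168, np.int64(303), 636, -139, 214), (176, np.int64(300), 634, -144, 212), (184, np.int64(299), 633, -149, 210), (192, np.int64(298), 633, -155, 207), (200, np.int64(304), 637, -160, 209), (208, np.int64(309), 639, -163, 217), (216, np.int64(295), 630, -166, 224), (224, np.int64(283), 623, -168, 232), (232, np.int64(279), 620, -171, 237), (240, np.int64(286), 624, -175, 239), (248, np.int64(287), 625, -181, 237), (256, np.int64(317), 642, -186, 238), (264, np.int64(321), 643, -186, 248), (272, np.int64(237), 599, -184, 257), (280, np.int64(320), 640, -186, 264), (288, np.int64(321), 639, -186, 271), (296, np.int64(237), 601, -185, 278)]
[ 619.1 -195.9  212.6] 88.4078339209859 [-0.41775095 -0.64735503  0.15569113]
guides x (array([  0,   0,  41, 130,  50,  15,   8,   7,   4,   4,  10,   2,   8,
         7,  15,   9,   7,  10,   7,   4,   4,   5,   7,   7,   8,  12,
         6,  25,  56, 135,  41,   0,   0,   0,   0,   0]), array([420, 426, 432, 438, 444, 450, 456, 462, 468, 474, 480, 486, 492,
       498, 504, 510, 516, 522, 528, 534, 540, 546, 552, 558, 564, 570,
       576, 582, 588, 594, 600, 606, 612, 618, 624, 630, 636]))
crate rim X [450.20382417 527.77375099 602.27037904] Y [ 29.48152724 295.95619978]
```

>>> carry_out --steps '[[[0, 0, -0.02], 0, 0.36], [[0, 0, -0.05], 0, 0.36], [[0, 0, -0.08], 0, 0.5], [[0.05, -0.03, -0.08], 0, 1], [[0.1, -0.06, -0.08], 0, 1], [[0.15, -0.09, -0.08], -0.2, 1], [[0.2, -0.106, -0.08], -0.48, 1], [[0.244, -0.106, -0.08], -0.48, 1], [[0.244, -0.106, -0.03], -0.48, 1], [[0.244, -0.106, 0.02], -0.48, 1]]'

```text
time: 24.45
tool_pos: [0.5205, 0.0522, 0.1921]
ee_rot: [3.139, -0.0, 1.629]
wrist_force: [0.6, -0.1, -0.6]
width: 0.0007
finger_force: 0.0
```

>>> carry_out --steps '[[[0, 0, 0], 0, 1], [[0, 0, 0], 0, 1]]'

```text
time: 24.7
tool_pos: [0.5212, 0.051, 0.1947]
ee_rot: [3.138, -0.0, 1.627]
wrist_force: [0.3, 1.0, 0.6]
width: 0.0004
finger_force: 0.0
```

```bash
python3 - <<'E'
import fit
from look import *
p,yaw,o=where(); print(o["width"]); print(shift(520-p[0],51-p[1],yaw),p[2]-40)
s=robot.snapshot("wrist"); t=robot.snapshot("scene")
b=cv2.resize(s["image"],(400,300)); a=cv2.resize(t["image"],(800,600),interpolation=cv2.INTER_CUBIC); a[:225,:300]=cv2.resize(b,(300,225))
cv2.imwrite("pics/last.png",a[:,:,::-1])
W=cloud(s)*1000; al=np.radians(3.2); u=np.array([np.cos(al),np.sin(al)]); v=np.array([-np.sin(al),np.cos(al)])
X=W[...,:2]@u; Y=W[...,:2]@v
for z0,z1,n in ((50,66,"rim"),(39,49,"guide")):
    m=(W[...,2]>z0)&(W[...,2]<z1)&(X>425)&(X<620)&(Y>30); 
    if m.sum(): print(n,m.sum(),"X",np.percentile(X[m],[1,5,95,99]).round(1),"Y",np.percentile(Y[m],[1,5,95,99]).round(1))
E
```

```text
scene 1528 y [ -3.5   9.3 266.5 279.8]
[75 95 90 89 87 73 79 78 82 82 81 73 74 63 81 79 79 83 54  0  0  0  0  0]
 x med 10.6
[521.8  50.9 195.8] 93.2
0.0005792685487251599
(np.float64(0.2), np.float64(-1.8)) 155.84358582491416
rim 3853 X [453.3 454.6 591.3 592.7] Y [ 58.6  59.8 168.4 169.4]
guide 856 X [457.7 457.9 588.1 588.3] Y [ 63.1  63.4 164.5 164.7]
```

>>> carry_out --steps '[[[0, 0.001, 0.05], 0, 1], [[0, 0.001, 0.1], 0, 1], [[0, 0.001, 0.135], 0, 1], [[0, 0.001, 0.154], 0, 1], [[0, 0.001, 0.154], 0, 1], [[0.015, 0.001, 0.154], 0, 1], [[0.025, 0.001, 0.154], 0, 1], [[0.035, 0.001, 0.154], 0, 1], [[0.045, 0.001, 0.154], 0, 1], [[0.055, 0.001, 0.154], 0, 1]]'

```text
time: 26.1
tool_pos: [0.5182, 0.1064, 0.039]
ee_rot: [3.141, 0.0, 1.627]
wrist_force: [0.3, -2.8, 2.6]
width: 0.0003
finger_force: 1.5
```

>>> carry_out --steps '[[[0.015, 0, 0], 0, 1], [[0.03, 0, 0], 0, 1], [[0.045, 0, 0], 0, 1], [[0.06, 0, 0], 0, 1], [[0.075, 0, 0], 0, 1], [[0.09, 0, 0], 0, 1], [[0.105, 0, 0], 0, 1], [[0.12, 0, 0], 0, 1], [[0.135, 0, 0], 0, 1], [[0.15, 0, 0], 0, 1]]'

```text
time: 27.35
tool_pos: [0.5106, 0.2553, 0.04]
ee_rot: [3.139, 0.003, 1.627]
wrist_force: [0.7, -6.4, 5.4]
width: 0.0004
finger_force: 3.6
```

>>> carry_out --steps '[[[0.012, 0, 0], 0, 1], [[0.024, 0, 0], 0, 1], [[0.036, 0, 0], 0, 1], [[0.046, 0, 0], 0, 1], [[0.055, 0, 0], 0, 1], [[0.06, 0, 0], 0, 1]]'

```text
time: 28.1
tool_pos: [0.5058, 0.3161, 0.0381]
ee_rot: [-3.141, 0.0, 1.627]
wrist_force: [0.2, -0.6, -0.4]
width: 0.0007
finger_force: 0.6
```

```bash
cat > crate.py <<'E'
from look import *
p,yaw,o=where(); al=np.radians(3.2); u=np.array([np.cos(al),np.sin(al)]); v=np.array([-np.sin(al),np.cos(al)])
print(p.round(1),"Y",p[:2]@v,o["wrist_force"].round(1))
for n in("top","wrist","scene"):
    s=robot.snapshot(n); W=cloud(s)*1000; X=W[...,:2]@u; Y=W[...,:2]@v
    m=(W[...,2]>50)&(W[...,2]<90)&(X>450)&(X<596)&(Y>150)&(Y<460)
    if n!="scene": m&=(Y>p[:2]@v+12)
    if m.sum()<50: continue
    A=np.c_[Y[m],np.ones(m.sum())]; c=np.linalg.lstsq(A,W[...,2][m],rcond=None)[0]
    print(n,m.sum(),"Y",np.percentile(Y[m],[1,5,95,99]).round(1),"z",np.percentile(W[...,2][m],[5,50,95]).round(1),"slope deg",np.degrees(np.arctan(c[0])).round(2))
    print("  end wall Y",np.percentile(Y[(W[...,2]>35)&(W[...,2]<50)&(X>480)&(X<560)&(Y>400)],[5,95,99]).round(1) if n!="wrist" else "")
E
python3 crate.py
```

```text
[505.8 316.1  38.1] Y 287.42183375965845 [ 0.2 -0.6 -0.4]
top 106 Y [301.  302.7 408.9 412.4] z [52.  61.7 75.8] slope deg -8.65
  end wall Y [402.7 722.7 724. ]
wrist 25552 Y [302.6 304.4 410.6 412.1] z [52.1 63.5 75.1] slope deg -4.45
  end wall Y 
scene 511 Y [272.3 274.6 387.7 404.6] z [52.2 66.1 81.2] slope deg -3.85
  end wall Y [ 402.  1251.5 1257. ]
```

>>> carry_out --steps '[[[0.004, 0, 0], 0, 1], [[0.008, 0, 0], 0, 1], [[0.012, 0, 0], 0, 1], [[0.015, 0, 0], 0, 1], [[0.015, 0, 0], 0, 1]]'

```text
time: 28.88
tool_pos: [0.5052, 0.3311, 0.0386]
ee_rot: [3.141, -0.001, 1.627]
wrist_force: [0.4, -0.3, -0.7]
width: 0.0005
finger_force: 0.1
```

```bash
python3 crate.py
```

```text
[505.2 331.1  38.6] Y 302.35544811620935 [ 0.4 -0.3 -0.7]
top 103 Y [315.6 320.5 423.8 424.4] z [51.3 62.6 73.8] slope deg -6.78
  end wall Y [409.3 722.  725.3]
wrist 24662 Y [316.2 318.2 424.5 426. ] z [52.2 63.4 73.5] slope deg -3.76
  end wall Y 
scene 486 Y [287.  288.8 405.9 418.4] z [51.5 64.9 80.7] slope deg -3.86
  end wall Y [ 412.4 1250.6 1255.1]
```

```bash
cat >> crate.py <<'E'
s=robot.snapshot("wrist"); W=cloud(s)*1000; X=W[...,:2]@u; Y=W[...,:2]@v
for a,b,n in((452,462,"L"),(585,595,"R"),(505,540,"C"),(435,448,"gL")):
    print(n,[(y,np.percentile(W[...,2][k],90).round(0)) for y in range(290,450,10) for k in [(X>a)&(X<b)&(Y>y)&(Y<y+10)] if k.sum()>5])
E
sed -i 's/^for n in("top","wrist","scene")/for n in("wrist",)/' crate.py; python3 crate.py
```

```text
[505.4 330.9  38.8] Y 302.209776367103 [-0.6  0.6 -0.6]
wrist 24641 Y [316.2 318.2 424.5 426. ] z [52.1 63.4 73.5] slope deg -3.79
  end wall Y 
L [(290, np.float64(145.0)), (300, np.float64(151.0)), (310, np.float64(156.0)), (320, np.float64(154.0)), (330, np.float64(152.0)), (340, np.float64(71.0)), (350, np.float64(70.0)), (360, np.float64(69.0)), (370, np.float64(68.0)), (380, np.float64(67.0)), (390, np.float64(66.0)), (400, np.float64(65.0)), (410, np.float64(64.0)), (420, np.float64(64.0)), (430, np.float64(45.0)), (440, np.float64(45.0))]
R [(290, np.float64(43.0)), (310, np.float64(74.0)), (320, np.float64(154.0)), (330, np.float64(152.0)), (340, np.float64(71.0)), (350, np.float64(70.0)), (360, np.float64(69.0)), (370, np.float64(68.0)), (380, np.float64(67.0)), (390, np.float64(66.0)), (400, np.float64(66.0)), (410, np.float64(65.0)), (420, np.float64(64.0)), (430, np.float64(45.0)), (440, np.float64(45.0))]
C [(290, np.float64(108.0)), (300, np.float64(144.0)), (310, np.float64(103.0)), (320, np.float64(169.0)), (330, np.float64(160.0)), (340, np.float64(25.0)), (350, np.float64(24.0)), (360, np.float64(23.0)), (370, np.float64(22.0)), (380, np.float64(21.0)), (390, np.float64(20.0)), (400, np.float64(60.0)), (410, np.float64(60.0)), (420, np.float64(64.0)), (430, np.float64(45.0)), (440, np.float64(45.0))]
gL [(290, np.float64(44.0)), (330, np.float64(146.0)), (390, np.float64(44.0)), (400, np.float64(44.0)), (410, np.float64(44.0)), (420, np.float64(44.0)), (430, np.float64(45.0)), (440, np.float64(45.0))]
```

>>> carry_out --steps '[[[0.003, 0, 0], 0, 1], [[0.005, 0, 0], 0, 1], [[0.005, 0, 0], 0, 1]]'

```text
time: 29.5
tool_pos: [0.505, 0.3357, 0.0384]
ee_rot: [-3.141, 0.0, 1.627]
wrist_force: [0.7, -0.4, -1.7]
width: 0.0004
finger_force: 0.4
```

```bash
python3 crate.py
```

```text
[505.  335.7  38.4] Y 306.9458131025078 [ 0.7 -0.4 -1.7]
wrist 24565 Y [320.5 322.6 428.9 430.4] z [52.1 63.4 73.1] slope deg -3.61
  end wall Y 
L [(290, np.float64(137.0)), (300, np.float64(148.0)), (310, np.float64(154.0)), (320, np.float64(156.0)), (330, np.float64(153.0)), (340, np.float64(140.0)), (350, np.float64(70.0)), (360, np.float64(69.0)), (370, np.float64(68.0)), (380, np.float64(67.0)), (390, np.float64(66.0)), (400, np.float64(65.0)), (410, np.float64(65.0)), (420, np.float64(64.0)), (430, np.float64(45.0)), (440, np.float64(45.0))]
R [(290, np.float64(42.0)), (300, np.float64(43.0)), (320, np.float64(152.0)), (330, np.float64(153.0)), (340, np.float64(72.0)), (350, np.float64(71.0)), (360, np.float64(70.0)), (370, np.float64(69.0)), (380, np.float64(68.0)), (390, np.float64(67.0)), (400, np.float64(66.0)), (410, np.float64(65.0)), (420, np.float64(65.0)), (430, np.float64(63.0)), (440, np.float64(45.0))]
C [(290, np.float64(20.0)), (300, np.float64(108.0)), (310, np.float64(104.0)), (320, np.float64(164.0)), (330, np.float64(169.0)), (340, np.float64(158.0)), (350, np.float64(24.0)), (360, np.float64(23.0)), (370, np.float64(22.0)), (380, np.float64(21.0)), (390, np.float64(20.0)), (400, np.float64(29.0)), (410, np.float64(61.0)), (420, np.float64(64.0)), (430, np.float64(63.0)), (440, np.float64(45.0))]
gL [(290, np.float64(44.0)), (300, np.float64(44.0)), (340, np.float64(146.0)), (390, np.float64(43.0)), (400, np.float64(44.0)), (410, np.float64(44.0)), (420, np.float64(44.0)), (430, np.float64(45.0)), (440, np.float64(45.0))]
```

>>> carry_out --steps '[[[0.003, 0, 0], 0, 1], [[0.005, 0, 0], 0, 1], [[0.005, 0, 0], 0, 1]]'

```text
time: 29.98
tool_pos: [0.5046, 0.3409, 0.0384]
ee_rot: [-3.141, -0.0, 1.627]
wrist_force: [1.2, 0.2, -1.1]
width: 0.0002
finger_force: 0.3
```

>>> carry_out --steps '[[[0.002, 0, 0], 0, 1], [[0.003, 0, 0], 0, 1], [[0.003, 0, 0], 0, 1]]'

```text
time: 30.35
tool_pos: [0.5045, 0.3437, 0.0385]
ee_rot: [3.142, -0.0, 1.627]
wrist_force: [0.6, -0.5, -0.8]
width: 0.0006
finger_force: 0.4
```

```bash
python3 crate.py
```

```text
[504.5 343.7  38.5] Y 315.0084506342702 [ 0.6 -0.5 -0.8]
wrist 19440 Y [327.5 329.3 434.8 435.9] z [51.7 61.6 64.2] slope deg 0.68
  end wall Y 
L [(290, np.float64(20.0)), (300, np.float64(138.0)), (310, np.float64(149.0)), (320, np.float64(154.0)), (330, np.float64(156.0)), (340, np.float64(153.0)), (350, np.float64(63.0)), (360, np.float64(63.0)), (370, np.float64(63.0)), (380, np.float64(63.0)), (390, np.float64(63.0)), (400, np.float64(63.0)), (410, np.float64(63.0)), (420, np.float64(64.0)), (430, np.float64(64.0)), (440, np.float64(45.0))]
R [(290, np.float64(39.0)), (300, np.float64(40.0)), (310, np.float64(44.0)), (320, np.float64(64.0)), (330, np.float64(153.0)), (340, np.float64(153.0)), (350, np.float64(64.0)), (360, np.float64(64.0)), (370, np.float64(64.0)), (380, np.float64(64.0)), (390, np.float64(64.0)), (400, np.float64(64.0)), (410, np.float64(64.0)), (420, np.float64(64.0)), (430, np.float64(64.0)), (440, np.float64(45.0))]
C [(290, np.float64(20.0)), (300, np.float64(103.0)), (310, np.float64(144.0)), (320, np.float64(102.0)), (330, np.float64(169.0)), (340, np.float64(160.0)), (350, np.float64(18.0)), (360, np.float64(17.0)), (370, np.float64(17.0)), (380, np.float64(17.0)), (390, np.float64(17.0)), (400, np.float64(17.0)), (410, np.float64(58.0)), (420, np.float64(60.0)), (430, np.float64(64.0)), (440, np.float64(45.0))]
gL [(290, np.float64(44.0)), (300, np.float64(44.0)), (310, np.float64(44.0)), (320, np.float64(44.0)), (330, np.float64(44.0)), (340, np.float64(145.0)), (350, np.float64(143.0)), (360, np.float64(44.0)), (370, np.float64(44.0)), (380, np.float64(44.0)), (390, np.float64(44.0)), (400, np.float64(44.0)), (410, np.float64(44.0)), (420, np.float64(44.0)), (430, np.float64(45.0)), (440, np.float64(45.0))]
```

The crate has dropped: its rim is level at z ≈ 64 mm, so it is flat on the landing. I back off, lift, and take a last look.

>>> carry_out --steps '[[[-0.012, 0, 0], 0, 1], [[-0.025, 0, 0], 0, 1], [[-0.03, 0, -0.04], 0, 1], [[-0.03, 0, -0.1], 0, 1], [[-0.03, 0, -0.16], 0, 1], [[-0.06, -0.06, -0.18], 0, 1], [[-0.06, -0.12, -0.2], 0, 1], [[-0.06, -0.15, -0.2], 0, 1], [[-0.06, -0.15, -0.2], 0, 1], [[-0.06, -0.15, -0.2], 0, 1]]'

```text
time: 31.7
tool_pos: [0.3587, 0.2749, 0.2385]
ee_rot: [3.141, -0.0, 1.626]
wrist_force: [-0.0, -0.0, 0.2]
width: 0.0007
finger_force: 0.0
```

```bash
python3 - <<'E'
import fit
from look import *
t=robot.snapshot("scene"); a=cv2.resize(t["image"][100:400,170:430],(520,600),interpolation=cv2.INTER_CUBIC)
cv2.imwrite("pics/last.png",a[:,:,::-1])
E
```

```text
scene 1540 y [ -3.2  10.  266.2 280. ]
[77 91 93 85 89 78 83 79 84 84 85 70 73 70 77 77 78 79 57  0  0  0  0  0]
 x med 10.6
[358.9 274.9 238.1] 93.15
```

View pics/last.png

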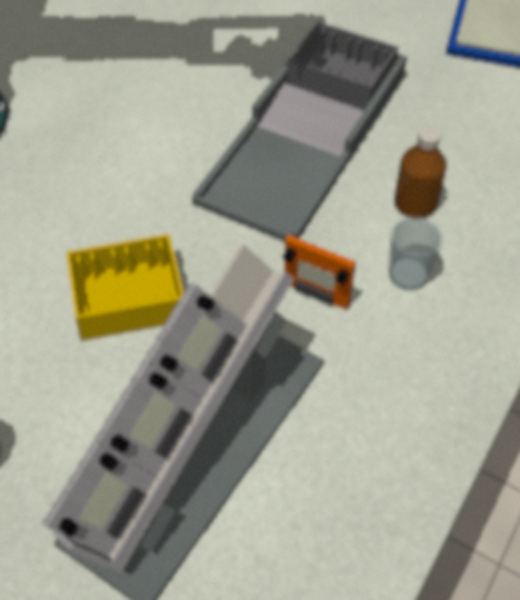

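The picture shows all three holders packed nose to tail in the chute with their screws outward (px 205,300 to 70,527). The empty crate sits flat on the landing (345,60), and the beaker and bottle are undisturbed.

```bash
python3 -c "
from bench import robot
print(robot.close_job())"
```

```text
the job is handed in; nothing more can be done
None
```

The job is handed in after about 32 s of robot time: all three holders lie packed nose to tail against the chute's end stop with thumbscrews outward, the empty crate lies flat on the landing behind the lip, and the beaker, bottle and jar were never touched.

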